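# Put three mixed-up kitchen things back on their own rests beside the hob

### The arm

A 6-joint arm with a two-finger parallel gripper is mounted at the origin on the work surface. World frame = base frame: x ahead of the robot, y to its left, z up, the work surface at z = 0. Lengths are in m, angles in rad, forces in N, time in s.
With the tool pointing down it reaches from about 0.35 to 0.85 m from the base axis. Payload 8.1 kg.
Tool frame: the origin (TCP) lies at the very end of the fingers, on their centre line; the grasp point (between the pads) lies 19 mm behind it; y points along the fingers, x is the direction in which the jaws open and shut, and the axes are right-handed (so a half turn about y gives the same grasp; the last joint's range is limited). The gripper opens to 93 mm and grips with 3 to 60 N. Pads are 15 mm wide; open, the fingers measure 128 mm over their backs; the gripper's body (75 mm by 188 mm) begins 65 mm behind the grasp point.
Start: joints at [-1.202, 0.13, 1.488, -0, 1.523, -0.085], TCP at [0.263, -0.539, 0.219] pointing down, gripper open.
Joint ranges: [-2.96, 2.96], [-0.89, 2.26], [0.02, 2.5], [-1.34, 4.48], [0, 2.73], [-2.66, 2.66]. Speed limits (rad/s): [2.39, 2.39, 2.79, 3.14, 3.14, 3.14].

### API

Orientations are given as a rotation vector (axis times angle).
In Python, from workcell import bot gives the robot as it stands.
- The arm moves only by the tool jog_arm, never from a script. Its argument "targets" is text: rows parted by semicolons, each of 5 numbers parted by spaces: the shift along the tool's x, y, z in m, then the turn about the tool's y in rad, then the closure, from 0 (fully open) to 1 (shut). A call has 1 to 10 rows; each row is the pose to reach, as a shift and turn from the pose commanded when the call began, along the tool's axes at that moment; what a row does not reach only later rows make up. A row lasts 1/8 s, in which the tool goes at most 62.5 mm and 10.7 degrees, less where a joint would pass 70% of its speed; a pose out of reach is approached as far as the arm can. A call with a gripper value outside its range is refused whole. The fingers move at their own pace and stop on an object; "squeeze" is the grip in N (left out, the last holds). Time passes only in rows, so rows that repeat a pose let the fingers close. It gives the time, the measured TCP pose, the force and the opening at its end, in the units of the state.
- bot.get_state(): the state, without advancing time (a new reading comes with each control period).
- bot.camera(name): name is "scene" or "top" or "wrist"; returns a dict with "img" (384x512x3 uint8, blue, green, red), "depth" (384x512 float32, m along the optical axis (not along the pixel's ray), 0 where there is no reading), "mtx" (3x3 intrinsics, pixels), "rvec" (rotation vector, rad) and "tvec" (3), from world to camera coordinates, as OpenCV has them; the wrist camera has in their place "T_tool_cam" (4x4, takes a point from camera to tool coordinates, whose origin is the TCP and whose axes are the tool frame's). Camera axes: x right, y down, z forward; pixel columns grow to the right and rows downward; lengths in m; the calibration is good to about 2 mm. A picture is of the moment at which its call begins: read the wrist's pose just before it.
- bot.close_job(): hands the job in, once; it reports no verdict.
The state is a dict: "clock": time; "qpos": joint angles; "qvel": joint speeds; "joint_efforts": joint torques, N m; "tcp_pos": TCP position; "tool_rot": TCP orientation; "wrist_force": force on the tool from outside, world axes, zero at the start; "wrist_torque": the same for the moment, N m; "grip_width": finger opening in m.
Only numpy, scipy, OpenCV 4.12 (cv2) and the standard library are available. Lean on these libraries where they do the work, as an engineer would, in place of code of your own. Each camera call takes 0.05 s, during which the arm holds its last target.

### The job

The glass jar, the red measuring spoons and the teal pot grip have been left on one another's rests: put the jar back in the middle of the round cork coaster, the spoons in the middle of the red mat and the pot grip in the middle of the teal mat, all as they stand or lie now. Stand one of them on the wooden trivet in the meantime to make room, as nothing may be put down on the bare counter. Set each down gently without dropping it, and leave the ramekin, the timer and the salt pot undisturbed.

Things in the scene. Friction and masses are not known exactly. Their poses are not given: they have to be found in the camera images.
- jar_mid (a point): glass jar with a steel screw lid, upright cylinder 58 mm in diameter (lid 56 mm) and 78 mm high, pale beige contents 44 mm deep, about 0.25 kg; this point is its centre, 39 mm above its underside; z up its axis. Grip it round the glass, any direction. Belongs on the cork coaster.
- spoons_mid (a point): nested red plastic measuring spoons lying flat, 106 mm long, 24 mm high, about 0.06 kg; this point: middle of the set, 12 mm above its underside; x along the handles. Round bowl 36 mm across centred at x = -36 mm, clip 16 mm across at x = +44 mm; from x = -16 to +34 mm the handles are 14 mm wide (y), 12 to 24 mm above the underside: grip there across y. Belongs on the red mat, either way round.
- grip_mid (a point): teal mitt-shaped pot grip of hard rubber (rigid) lying flat, 119 mm long (x), 28 mm high, about 0.11 kg; this point: middle of its palm, 14 mm above its underside; x from cuff to finger end. Palm 46 mm wide (y = -23 to +23 mm), straight and clear to grip across y from x = -55 to +8 mm; beyond, a thumb sticks out to y = +48 mm. Belongs on the teal mat, either way round.
- cork_top (a point): round cork coaster, the jar's own place: fixed, 120 mm in diameter, 12 mm thick; this point is the centre of its top face, 12 mm above the counter; x along its own x axis (no meaning). Any of the three things can stand on it.
- redmat_top (a point): red plastic mat, the spoons' own place: fixed, 130 by 110 mm, 12 mm thick; this point is the centre of its top face, 12 mm above the counter; x along its 130 mm side. Any of the three things can stand on it.
- tealmat_top (a point): teal plastic mat, the pot grip's own place: fixed, 130 by 110 mm, 12 mm thick; this point is the centre of its top face, 12 mm above the counter; x along its 130 mm side. Any of the three things can stand on it.
- trivet_top (a point): square wooden trivet with dark grooves, the free spot, empty at the start: fixed, 130 by 130 mm, 12 mm thick; this point is the centre of its top face, 12 mm above the counter; x along its grooves. Any of the three things can stand on it.
- ramekin_mid (a point): bystander, loose, to be left where it is: small white ceramic bowl, 60 mm across, 36 mm high; this point is on its axis, 20 mm above the counter
- timer_mid (a point): bystander, loose, to be left where it is: yellow and white kitchen timer with a black grip bar, 54 mm across, 46 mm high; this point is on its axis, 20 mm above the counter
- saltpot_mid (a point): bystander, loose, to be left where it is: dark wooden salt pot with a pale lid and brass knob, 54 mm across, 50 mm high; this point is on its axis, 20 mm above the counter
There are look-alikes about, which are no part of the job. What is meant by the part that bears spoons_mid is not grey, and is the smaller of those in its own colour.

How it is judged:
By the outcome, as a careful person would: the job done as asked, in the order asked, and still so for the second after the job is handed in, with the robot touching nothing.
It also fails if it takes over 120 s, if anything falls off the work surface, if the arm or the gripper's body presses on something with over 40 N, if the wrist force passes 120 N, or if a joint passes its speed limit or range.

## Working session

There is one attempt and no reset: what is moved stays moved. The work goes in short steps, Python scripts to look and compute and a tool call to move; the robot and the scene stay as the last step left them, time stands still between calls to the robot, and variables do not carry over. Pictures are saved under pics/ and viewed, and the job is handed in when it is done.

Besides the shell and the picture viewer there is one more tool, called by a JSON object that holds its "api" and its "payload", one argument or row to a line. jog_arm: Moves the arm, as the interface text tells. Its arguments: {"type":"object","properties":{"targets":{"type":"string"},"squeeze":{"type":"number"}},"required":["targets"]}

```bash
mkdir -p pics; ls
python3 - <<'E'
from workcell import bot
import cv2,numpy as np
s=bot.get_state(); print(s)
for n in ("top","scene"):
    c=bot.camera(n); cv2.imwrite(f"pics/{n}0.png",c["img"]); np.savez(f"{n}0.npz",**c); print(n,c["mtx"],c["rvec"],c["tvec"])
E
```

```text
pics
{'clock': 0.0, 'qpos': array([-1.20243007e+00,  1.31117370e-01,  1.48929173e+00, -1.50873901e-05,
        1.52298508e+00, -8.53809488e-02]), 'qvel': array([-0.00014128, -0.00066617, -0.00037833, -0.00096248, -0.00084409,
       -0.00068973]), 'joint_efforts': array([-2.16374312e-03, -5.59837747e+01, -4.91763496e+01,  7.65139866e-02,
        3.55193589e-02, -1.40059910e-04]), 'tcp_pos': array([ 0.26282162, -0.53874161,  0.21760677]), 'tool_rot': array([-1.38924457,  0.86986877, -0.86749218]), 'wrist_force': array([-0.50009675, -0.30593867,  0.62988179]), 'wrist_torque': array([-0.02265821, -0.00627671, -0.01755994]), 'grip_width': 0.0926546537793449}
top [[358.01568729   0.         253.78967472]
 [  0.         358.01568729 193.41767726]
 [  0.           0.           1.        ]] [ 2.13033412 -2.18447987  0.19326896] [-0.09085028  0.46518611  0.98083403]
scene [[398.1013087    0.         246.94387395]
 [  0.         398.1013087  190.47316247]
 [  0.           0.           1.        ]] [ 2.4809414   0.80618386 -0.24442842] [-0.31519433 -0.24904763  1.23227853]
```

View pics/top0.png

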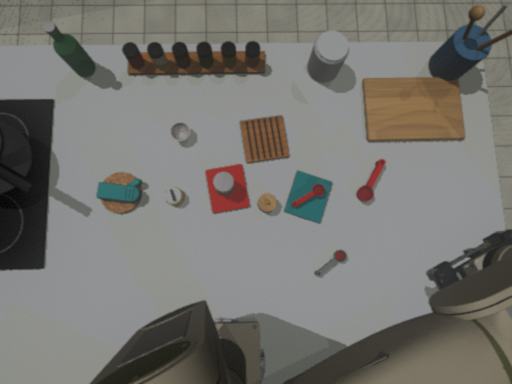

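View pics/scene0.png

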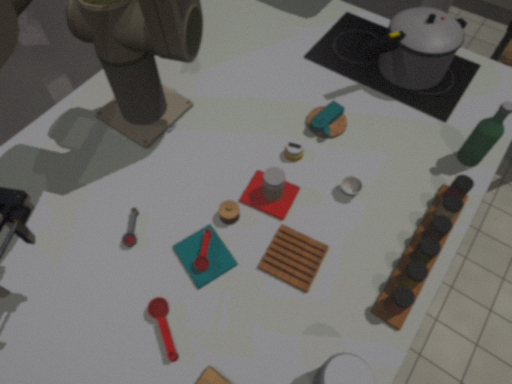

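The top view shows the jar on the red mat (225,185), the spoons on the teal mat (307,197) and the pot grip on the cork (120,192). The trivet at (265,139) is empty. The bystanders are the ramekin (181,132), timer (174,196) and salt pot (268,203). The larger red spoon at (371,180) and the grey one at (330,262) are look-alikes. Next I'll measure.

```bash
cat > h.py <<'E'
import cv2,numpy as np
from scipy.spatial.transform import Rotation as R
def load(f): return dict(np.load(f))
def pose(c):
    Rm=cv2.Rodrigues(c["rvec"])[0]; return Rm,c["tvec"].reshape(3)
def ray(c,uv,z):
    Rm,t=pose(c); uv=np.atleast_2d(uv).astype(float)
    d=np.c_[uv,np.ones(len(uv))]@np.linalg.inv(c["mtx"]).T@Rm
    o=-Rm.T@t
    return o+d*((z-o[2])/d[:,2])[:,None]
def cloud(c):
    Rm,t=pose(c); h,w=c["depth"].shape
    v,u=np.mgrid[:h,:w]
    p=np.stack([u,v,np.ones_like(u)],-1)@np.linalg.inv(c["mtx"]).T*c["depth"][...,None]
    return (p-t)@Rm
E
python3 - <<'E'
from h import *
from workcell import bot
s=bot.get_state(); print(R.from_rotvec(s["tool_rot"]).as_matrix().round(3))
c=load("top0.npz"); im=c["img"]; hsv=cv2.cvtColor(im,cv2.COLOR_BGR2HSV); P=cloud(c)
for n,(u,v) in dict(jar=(225,183),gripobj=(120,192),spoon=(307,197),trivet=(265,139),ram=(181,132),timer=(174,196),salt=(268,203),red=(215,205),teal=(300,212)).items():
    print(n,P[v,u].round(3),hsv[v,u])
big=cv2.resize(im[110:280,80:400],None,fx=2.5,fy=2.5,interpolation=cv2.INTER_CUBIC); cv2.imwrite("pics/top0b.png",big)
c2=load("scene0.npz"); big=cv2.resize(c2["img"][90:370,110:380],None,fx=2.1,fy=2.1,interpolation=cv2.INTER_CUBIC); cv2.imwrite("pics/scene0b.png",big)
E
```

```text
[[ 0.438 -0.001  0.899]
 [-0.899  0.002  0.438]
 [-0.002 -1.     0.   ]]
jar [ 0.485 -0.024  0.091] [173   8 133]
gripobj [0.475 0.273 0.037] [ 89 137 108]
spoon [ 0.449 -0.254  0.034] [  0 174 144]
trivet [ 0.63  -0.141  0.011] [ 13 130 116]
ram [0.659 0.11  0.002] [ 90   2 139]
timer [0.46  0.122 0.038] [30  7 77]
salt [ 0.433 -0.141  0.049] [ 18 123 108]
red [0.435 0.01  0.012] [  0 162 146]
teal [ 0.409 -0.236  0.013] [ 91 144 103]
```

View pics/top0b.png

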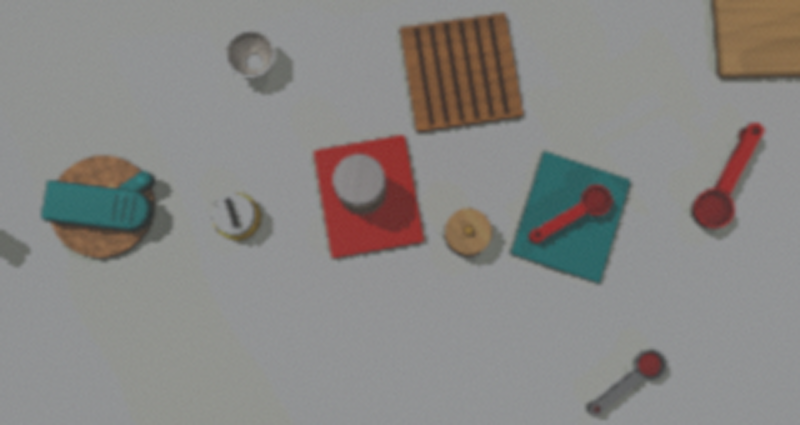

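View pics/scene0b.png

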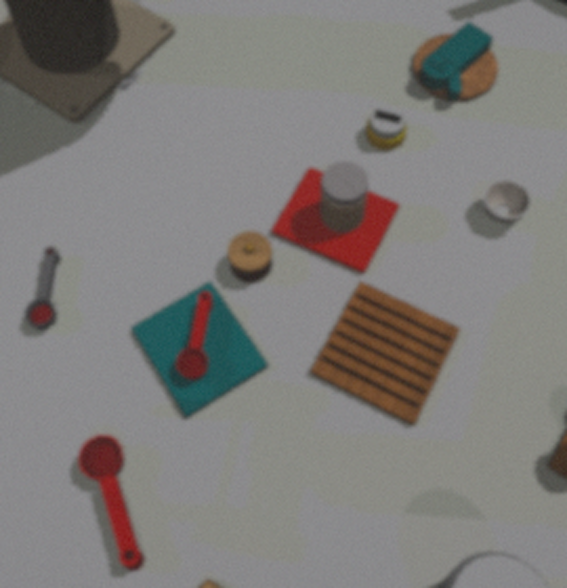

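Run:
```python
from h import *
for nm in ("top","scene"):
    c=load(nm+"0.npz"); im=c["img"]; hsv=cv2.cvtColor(im,cv2.COLOR_BGR2HSV); P=cloud(c)
    Rm,t=pose(c); print(nm,"cam at",(-Rm.T@t).round(3))
    H,S,V=cv2.split(hsv)
    X,Y,Z=P[...,0],P[...,1],P[...,2]
    def near(x,y,r): return np.hypot(X-x,Y-y)<r
    def rect(m,z,lab):
        cs,_=cv2.findContours(m.astype(np.uint8),cv2.RETR_EXTERNAL,cv2.CHAIN_APPROX_NONE)
        k=max(cs,key=cv2.contourArea)[:,0]
        w=ray(c,k,z)[:,:2].astype(np.float32)
        r=cv2.minAreaRect(w*1000); print(lab,np.round(r[0],1),np.round(r[1],1),round(r[2],1), "px area",m.sum())
        return w
    red=((H<6)|(H>174))&(S>110); teal=(H>82)&(H<98)&(S>90); wood=(H>6)&(H<20)&(S>70)
    rect(red&near(.47,-.03,.12)&(Z<.02),.012,"redmat")
    rect(teal&near(.45,-.25,.12)&(Z<.02),.012,"tealmat")
    rect(near(.63,-.14,.11)&((wood)|(V<90))&(Z>0.004),.012,"trivet")
    m=wood&near(.47,.27,.1)
    cs,_=cv2.findContours(m.astype(np.uint8),cv2.RETR_EXTERNAL,cv2.CHAIN_APPROX_NONE)
    k=np.vstack([a[:,0] for a in cs if len(a)>15]); w=ray(c,k,.012)[:,:2].astype(np.float32)*1000
    hull=cv2.convexHull(w); print("cork minCircle",cv2.minEnclosingCircle(hull))
    # spoon
    ms=red&near(.45,-.255,.1); w=rect(ms,.03,"spoons")
    mg=teal&near(.475,.273,.12); rect(mg,.04,"grip")
    # jar lid
    ml=(Z>.08)&near(.485,-.024,.06); w=ray(c,np.argwhere(ml)[:,::-1],.09); print("jar lid mean",w[:,:2].mean(0).round(4),ml.sum(), Z[ml].mean())
    for n,(x,y,hh) in dict(ram=(.65,.11,.036),timer=(.46,.12,.04),salt=(.433,-.141,.05)).items():
        m=(Z>.015)&near(x,y,.05); print(n,P[m][:,:2].mean(0).round(4),m.sum(),(P[m][:,:2].max(0)-P[m][:,:2].min(0)).round(3))
```

```text
top cam at [ 0.312 -0.07   1.041]
redmat [484.4 -26. ] [127.8 107.4] 9.0 px area 1168
tealmat [ 454.2 -261.4] [105.8 125. ] 70.0 px area 1185
trivet [ 631.2 -138.6] [130.3 128.1] 7.4 px area 1792
cork minCircle ((479.031005859375, 281.7082824707031), 59.230159759521484)
spoons [ 448.8 -258. ] [ 29.8 101.6] 34.8 px area 208
grip [482.  278.4] [114.2  63. ] 87.2 px area 645
jar lid mean [ 0.489  -0.0181] 332 0.08932002006104219
ram [0.6568 0.1115] 192 [0.056 0.059]
timer [0.4608 0.1238] 279 [0.053 0.048]
salt [ 0.4364 -0.1379] 284 [0.052 0.052]
scene cam at [ 0.77  -0.501  0.914]
redmat [487.1 -30.6] [127.7 109.5] 8.8 px area 1216
tealmat [ 457. -266.] [106.4 126.2] 69.9 px area 1636
trivet [ 633.8 -144. ] [128.5 132.1] 7.6 px area 2708
cork minCircle ((481.84661865234375, 276.7322692871094), 59.436859130859375)
spoons [ 449.1 -261.1] [ 31.2 103.8] 33.9 px area 314
grip [480.3 269.8] [ 59.6 121.9] 5.2 px area 471
jar lid mean [ 0.4915 -0.0251] 358 0.08936580047372937
ram [0.6497 0.1101] 265 [0.058 0.062]
timer [0.4661 0.1158] 287 [0.052 0.05 ]
salt [ 0.4395 -0.1458] 382 [0.053 0.053]
```

```bash
cat >> h.py <<'E'
def wcam(bot,name=None):
    s=bot.get_state(); c=bot.camera("wrist"); T=np.eye(4); T[:3,:3]=R.from_rotvec(s["tool_rot"]).as_matrix(); T[:3,3]=s["tcp_pos"]
    W=T@c["T_tool_cam"]; Rm=W[:3,:3].T; c["rvec"]=cv2.Rodrigues(Rm)[0]; c["tvec"]=-Rm@W[:3,3]
    if name: cv2.imwrite(f"pics/{name}.png",c["img"]); np.savez(name+".npz",**c)
    return c
def plan(s,xyz,phi_deg=None):
    M=R.from_rotvec(s["tool_rot"]).as_matrix(); d=M.T@(np.array(xyz)-s["tcp_pos"])
    ph=np.degrees(np.arctan2(M[1,0],M[0,0])); out=""
    if phi_deg is not None:
        # turn options (half-turn symmetric)
        out=" turns(rad): "+str([round(np.radians(ph-phi_deg+k),3) for k in(-360,-180,0,180,360)])
    print("t",round(s["clock"],2),"tcp",s["tcp_pos"].round(4),"phi",round(ph,1),"q6",s["qpos"][5].round(2),"q1",s["qpos"][0].round(2),"| shift",d.round(4),out)
E
python3 - <<'E'
from h import *
from workcell import bot
c=wcam(bot,"w0"); print(c["T_tool_cam"].round(3),c["mtx"])
s=bot.get_state(); plan(s,(.45,-.1,.33),0);plan(s,(.45,-.1,.33),-14)
E
```

```text
[[ 1.     0.     0.    -0.001]
 [-0.    -0.272  0.962 -0.165]
 [ 0.    -0.962 -0.272  0.075]
 [ 0.     0.     0.     1.   ]] [[333.98392379   0.         252.48026965]
 [  0.         333.98392379 193.8301392 ]
 [  0.           0.           1.        ]]
t 0.15 tcp [ 0.2629 -0.5389  0.2178] phi -64.0 q6 -0.09 q1 -1.2 | shift [-0.3126 -0.1117  0.3606]  turns(rad): [np.float64(-7.4), np.float64(-4.259), np.float64(-1.117), np.float64(2.025), np.float64(5.166)]
t 0.15 tcp [ 0.2629 -0.5389  0.2178] phi -64.0 q6 -0.09 q1 -1.2 | shift [-0.3126 -0.1117  0.3606]  turns(rad): [np.float64(-7.156), np.float64(-4.014), np.float64(-0.873), np.float64(2.269), np.float64(5.411)]
```

View pics/w0.png

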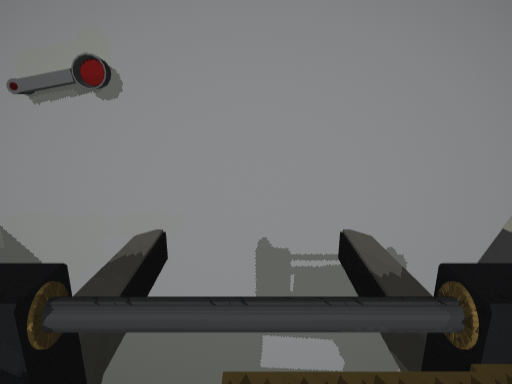

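{"api": "jog_arm", "payload": {
  "targets": "-0.04 -0.112 0.045 -0.11 0;-0.08 -0.112 0.09 -0.22 0;-0.12 -0.112 0.14 -0.35 0;-0.16 -0.112 0.185 -0.5 0;-0.2 -0.112 0.23 -0.62 0;-0.24 -0.112 0.275 -0.74 0;-0.275 -0.112 0.32 -0.87 0;-0.313 -0.112 0.36 -0.87 0;-0.313 -0.112 0.36 -0.87 0;-0.313 -0.112 0.36 -0.87 0"
}}

```text
clock: 1.4
tcp_pos: [0.4496, -0.0986, 0.3304]
tool_rot: [-1.562, 0.192, -0.191]
wrist_force: [0.1, -0.9, 0.0]
grip_width: 0.0933
```

Run:
```python
from h import *
from workcell import bot
s=bot.get_state(); plan(s,(.45,-.1,.33)); print(abs(s["qvel"]).max())
c=wcam(bot,"w1")
```

```text
t 1.4 tcp [ 0.4496 -0.0986  0.3304] phi -14.0 q6 -0.08 q1 -0.33 | shift [ 0.0007  0.0004 -0.0012] 
0.05203633797592527
```

View pics/w1.png

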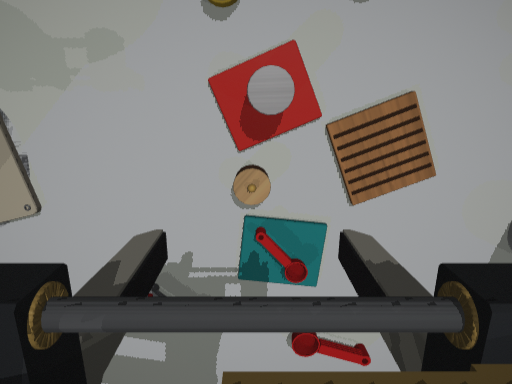

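The wrist view shows the red mat (265,95) with the jar (271,90), the trivet (380,148), the salt pot (251,186), and the teal mat (282,250) with the spoons (280,254).

```bash
cat >> h.py <<'E'
def masks(c,vr=0):
    hsv=cv2.cvtColor(c["img"],cv2.COLOR_BGR2HSV); H,S,V=cv2.split(hsv)
    return dict(red=((H<6)|(H>174))&(S>110),teal=(H>82)&(H<98)&(S>90),wood=(H>6)&(H<20)&(S>70),V=V,S=S,H=H)
def cont(m):
    cs,_=cv2.findContours(m.astype(np.uint8),cv2.RETR_EXTERNAL,cv2.CHAIN_APPROX_NONE)
    return max(cs,key=cv2.contourArea)[:,0]
def rect(c,m,z,lab,zf=None):
    w=ray(c,cont(m),z)[:,:2].astype(np.float32)
    r=cv2.minAreaRect(w*1000); print(lab,np.round(r[0],1),np.round(r[1],1),round(r[2],1)); return w
E
python3 - <<'E'
from h import *
c=load("w1.npz"); P=cloud(c); X,Y,Z=np.moveaxis(P,-1,0); m=masks(c)
def near(x,y,r): return np.hypot(X-x,Y-y)<r
print("Z table",np.median(Z[near(.35,-.1,.03)]))
rect(c,m["red"]&near(.485,-.03,.12)&(Z<.03)&(Z>.006),.012,"redmat z>6mm")
rect(c,m["red"]&near(.485,-.03,.12)&(Z<.03),.012,"redmat")
rect(c,(m["teal"]|m["red"])&near(.455,-.265,.1),.012,"tealmat")
rect(c,(m["teal"]|m["red"])&near(.455,-.265,.1)&(Z>.006),.012,"tealmat z")
rect(c,near(.632,-.142,.11)&(Z>.006)&(Z<.03),.012,"trivet z")
sp=m["red"]&near(.45,-.26,.1)&(Z>.016)
w=rect(c,sp,.03,"spoons")
Zs=Z[sp]; print("spoon Z pct",np.percentile(Zs,[5,50,95]).round(4))
# handle only: top-face points >.03
hp=P[sp]; 
ml=(Z>.08)&near(.487,-.02,.05); w=ray(c,cont(ml),.09)[:,:2].astype(np.float32)*1000; print("lid",cv2.fitEllipse(w),Z[ml].mean())
ml=(Z>.03)&near(.437,-.14,.05); w=ray(c,cont(ml),.04)[:,:2].astype(np.float32)*1000; print("salt",cv2.minEnclosingCircle(w),Z[ml].max())
# spoon: bowl circle & clip
k=cont(sp); wz=ray(c,k,.036)[:,:2]*1000
mu=wz.mean(0); u,s_,vt=np.linalg.svd(wz-mu); ax=vt[0]; pr=(wz-mu)@ax; pp=(wz-mu)@vt[1]
print("axis deg",np.degrees(np.arctan2(ax[1],ax[0])),"range",pr.min(),pr.max())
for a in np.arange(pr.min(),pr.max(),8):
    q=(pr>=a)&(pr<a+8); print(round(a+4),(mu+ax*(a+4)+vt[1]*(pp[q].min()+pp[q].max())/2).round(1),"w",round(pp[q].max()-pp[q].min(),1))
E
```

```text
Z table -0.0008571021056044089
redmat z>6mm [484.7 -26.3] [128.6 108.3] 8.9
redmat [484.6 -26.6] [128.8 108.7] 8.9
tealmat [ 454.9 -260.7] [109.7 128.8] 69.9
tealmat z [ 454.9 -260.7] [109.7 128.8] 69.9
trivet z [ 631.6 -138.5] [130.  129.8] 7.5
spoons [ 455.6 -255.5] [ 34.8 111. ] 22.1
spoon Z pct [0.0244 0.0337 0.0361]
lid ((489.6394348144531, -19.213970184326172), (54.060401916503906, 54.15382385253906), 119.89568328857422) 0.20997390421225462
salt ((436.9950866699219, -138.22525024414062), 26.81511688232422) 0.050373388784467475
axis deg -62.73156983350116 range -57.76058626522494 51.80297264303308
-54 [ 430.3 -208.3] w 16.2
-46 [ 432.2 -216.3] w 18.3
-38 [ 435.6 -223.5] w 15.5
-30 [ 440.  -230.3] w 14.4
-22 [ 443.9 -237.2] w 14.4
-14 [ 447.8 -244.2] w 14.4
-6 [ 451.7 -251.2] w 14.5
2 [ 455.6 -258.2] w 14.5
10 [ 460. -265.] w 15.7
18 [ 464.4 -271.7] w 25.6
26 [ 466.8 -279.5] w 33.5
34 [ 470.  -286.8] w 34.6
42 [ 472.9 -294.3] w 32.6
50 [ 476.3 -301.5] w 24.8
```

Run:
```python
from h import *
from workcell import bot
s=bot.get_state(); plan(s,(.4896,-.0192,.032))
```

```text
t 1.45 tcp [ 0.4493 -0.0998  0.3304] phi -14.0 q6 -0.08 q1 -0.33 | shift [0.0196 0.2984 0.088 ]
```

{"api": "jog_arm", "payload": {
  "targets": "0.01 0 0.045 0 0;0.02 0.03 0.088 0 0;0.02 0.09 0.088 0 0;0.02 0.15 0.088 0 0;0.02 0.2 0.088 0 0;0.02 0.2 0.088 0 0;0.02 0.2 0.088 0 0"
}}

```text
clock: 2.33
tcp_pos: [0.4914, -0.0208, 0.1328]
tool_rot: [-1.562, 0.193, -0.197]
wrist_force: [1.0, 0.2, 0.7]
grip_width: 0.0932
```

Run:
```python
from h import *
from workcell import bot
s=bot.get_state(); plan(s,(.4896,-.0192,.032)); c=wcam(bot,"w2")
```

```text
t 2.33 tcp [ 0.4914 -0.0208  0.1328] phi -14.2 q6 0.1 q1 -0.15 | shift [-0.0023  0.1008  0.0011]
```

View pics/w2.png

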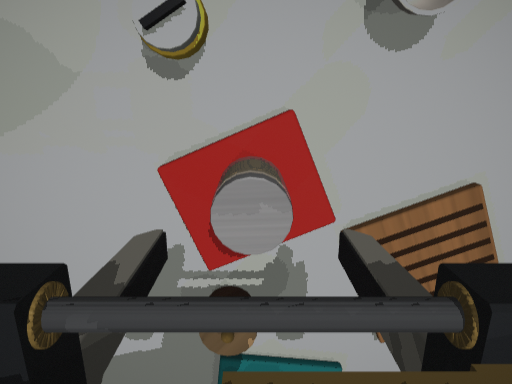

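The lid is centred at (251,215), between the fingers. I'll check it before going down.

Run:
```python
from h import *
c=load("w2.npz"); m=masks(c); P=cloud(c); X,Y,Z=np.moveaxis(P,-1,0)
ml=(abs(Z-.09)<.004)&(np.hypot(X-.49,Y+.02)<.05)
w=ray(c,cont(ml),.09)[:,:2].astype(np.float32)*1000; print(cv2.fitEllipse(w))
rect(c,m["red"],.012,"redmat")
```

```text
((490.0028076171875, -18.416763305664062), (54.124996185302734, 54.54276657104492), 163.0635986328125)
redmat [485.  -25.4] [128.2 108.6] 9.0
```

{"api": "jog_arm", "payload": {
  "targets": "-0.002 0.03 0.002 0 0;-0.002 0.06 0.002 0 0;-0.002 0.085 0.002 0 0;-0.002 0.101 0.002 0 0;-0.002 0.101 0.002 0 0;-0.002 0.101 0.002 0 0.3;-0.002 0.101 0.002 0 0.6;-0.002 0.101 0.002 0 0.6;-0.002 0.101 0.002 0 0.6",
  "squeeze": 15
}}

```text
clock: 3.5
tcp_pos: [0.4895, -0.0174, 0.0302]
tool_rot: [-1.562, 0.193, -0.195]
wrist_force: [-0.6, -0.5, -0.2]
grip_width: 0.0577
```

Run:
```python
from h import *
from workcell import bot
s=bot.get_state(); plan(s,(.6316,-.1385,.032)); print(s["grip_width"],s["wrist_force"])
```

```text
t 3.5 tcp [ 0.4895 -0.0174  0.0302] phi -14.1 q6 0.11 q1 -0.14 | shift [ 0.1674 -0.0016 -0.0827] 
0.05773029737248786 [-0.64342942 -0.48022022 -0.22288618]
```

{"api": "jog_arm", "payload": {
  "targets": "0 -0.02 0 0 0.6;0 -0.06 0 0 0.6;0.05 -0.08 -0.02 0 0.6;0.1 -0.08 -0.05 0 0.6;0.15 -0.08 -0.075 0 0.6;0.167 -0.08 -0.082 0 0.6;0.167 -0.05 -0.082 0 0.6;0.167 -0.025 -0.082 0 0.6;0.167 -0.01 -0.082 0 0.6;0.167 -0.01 -0.082 0 0.6",
  "squeeze": 20
}}

```text
clock: 4.75
tcp_pos: [0.6293, -0.1371, 0.0378]
tool_rot: [-1.561, 0.197, -0.191]
wrist_force: [-0.5, -0.5, -4.0]
grip_width: 0.0578
```

Run:
```python
from h import *
from workcell import bot
s=bot.get_state(); plan(s,(.6316,-.1375,.0302)); print(s["grip_width"],s["wrist_force"]);wcam(bot,"w3")
```

```text
t 4.75 tcp [ 0.6293 -0.1371  0.0378] phi -14.1 q6 -0.05 q1 -0.29 | shift [0.0024 0.0075 0.0002] 
0.05776398765825872 [-0.476729   -0.49673674 -4.00443261]
```

View pics/w3.png

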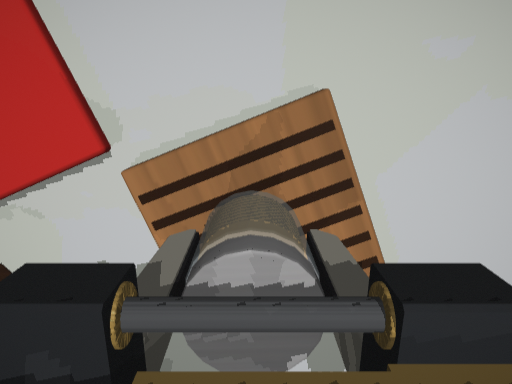

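The jar is held over the trivet; its lid is centred near (252,300). I'll lower it slowly and watch the force.

{"api": "jog_arm", "payload": {
  "targets": "0.002 0.003 0 0 0.6;0.002 0.005 0 0 0.6;0.002 0.0065 0 0 0.6;0.002 0.007 0 0 0.6;0.002 0.007 0 0 0.6"
}}

```text
clock: 5.42
tcp_pos: [0.6327, -0.1381, 0.0326]
tool_rot: [-1.562, 0.194, -0.194]
wrist_force: [-0.8, 0.5, -2.5]
grip_width: 0.0579
```

{"api": "jog_arm", "payload": {
  "targets": "-0.001 0.001 0 0 0.6;-0.001 0.002 0 0 0.6;-0.001 0.002 0 0 0.6"
}}

```text
clock: 5.8
tcp_pos: [0.6316, -0.1378, 0.0305]
tool_rot: [-1.562, 0.194, -0.194]
wrist_force: [-0.9, 0.1, -2.9]
grip_width: 0.0577
```

{"api": "jog_arm", "payload": {
  "targets": "0 0.0005 0 0 0.6;0 0.001 0 0 0.6;0 0.001 0 0 0.6"
}}

```text
clock: 6.18
tcp_pos: [0.6318, -0.1379, 0.0302]
tool_rot: [-1.562, 0.194, -0.194]
wrist_force: [-3.1, 1.5, 4.1]
grip_width: 0.0581
```

{"api": "jog_arm", "payload": {
  "targets": "0 0 0 0 0.35;0 0 0 0 0.1;0 0 0 0 0;0 0 0 0 0;0 -0.05 0 0 0;0 -0.11 0 0 0;0 -0.17 0 0 0;0 -0.2 0 0 0"
}}

```text
clock: 7.18
tcp_pos: [0.6333, -0.1383, 0.2347]
tool_rot: [-1.563, 0.189, -0.199]
wrist_force: [1.2, 0.1, -0.3]
grip_width: 0.0928
```

Run:
```python
from h import *
from workcell import bot
# now view pose for spoons: camera over spoon; phi later
s=bot.get_state(); plan(s,(.435,-.31,.23))
plan(s,(.452,-.257,.23),30)
```

```text
t 7.17 tcp [ 0.6333 -0.1383  0.2347] phi -14.2 q6 -0.05 q1 -0.29 | shift [-0.1503  0.0039 -0.215 ] 
t 7.17 tcp [ 0.6333 -0.1383  0.2347] phi -14.2 q6 -0.05 q1 -0.29 | shift [-0.1468  0.0039 -0.1594]  turns(rad): [np.float64(-7.054), np.float64(-3.912), np.float64(-0.771), np.float64(2.371), np.float64(5.513)]
```

{"api": "jog_arm", "payload": {
  "targets": "-0.03 0 -0.045 0 0;-0.06 0 -0.09 0 0;-0.09 0 -0.13 0 0;-0.12 0 -0.17 0 0;-0.15 0 -0.215 0 0;-0.15 0 -0.215 0 0;-0.15 0 -0.215 0 0;-0.15 0 -0.215 0 0"
}}

```text
clock: 8.18
tcp_pos: [0.4346, -0.3088, 0.2296]
tool_rot: [-1.562, 0.193, -0.193]
wrist_force: [-0.5, 0.0, 1.0]
grip_width: 0.0926
```

Run:
```python
from h import *
from workcell import bot
s=bot.get_state(); plan(s,(.45,-.257,.23)); c=wcam(bot,"w4")
m=masks(c); P=cloud(c); X,Y,Z=np.moveaxis(P,-1,0)
near=np.hypot(X-.452,Y+.258)<.1
rect(c,(m["teal"]|m["red"])&near,.012,"teal")
sp=m["red"]&near
cv2.imwrite("pics/w4m.png",cv2.resize(c["img"],None,fx=1.5,fy=1.5))
for z in (.024,.036):
    w=rect(c,sp,z,f"spoon z{z}")
wz=ray(c,cont(sp),.036)[:,:2]*1000
d=(wz[:,None]-wz[None]); D=np.hypot(*np.moveaxis(d,-1,0)); i,j=np.unravel_index(D.argmax(),D.shape); print("ends",wz[i],wz[j],D.max())
# handle points by depth top
hp=sp&(abs(Z-.036)<.0025); print(hp.sum(), Z[sp].max())
q=P[hp][:,:2]*1000
# centreline: direction from handle edge pixels
r=cv2.fitLine(wz[(np.hypot(*(wz-wz.mean(0)).T)<22)].astype(np.float32),cv2.DIST_L2,0,.01,.01).ravel(); print("line",r,np.degrees(np.arctan2(r[1],r[0])))
```

```text
t 8.18 tcp [ 0.4346 -0.3088  0.2296] phi -14.1 q6 -0.47 q1 -0.71 | shift [ 0.0024 -0.0004  0.054 ] 
teal [ 454.5 -262.9] [108.  128.5] 69.9
spoon z0.024 [ 450.8 -259.8] [ 35.7 107.4] 32.2
spoon z0.036 [ 450.8 -259. ] [ 34.5 103.9] 32.2
ends [ 428.89730197 -211.57627874] [ 475.26905749 -304.95861718] 104.26217360015525
1008 0.39501838607227574
line [   0.52684027   -0.8499643   455.6188     -262.39658   ] -58.20779
```

View pics/w4m.png

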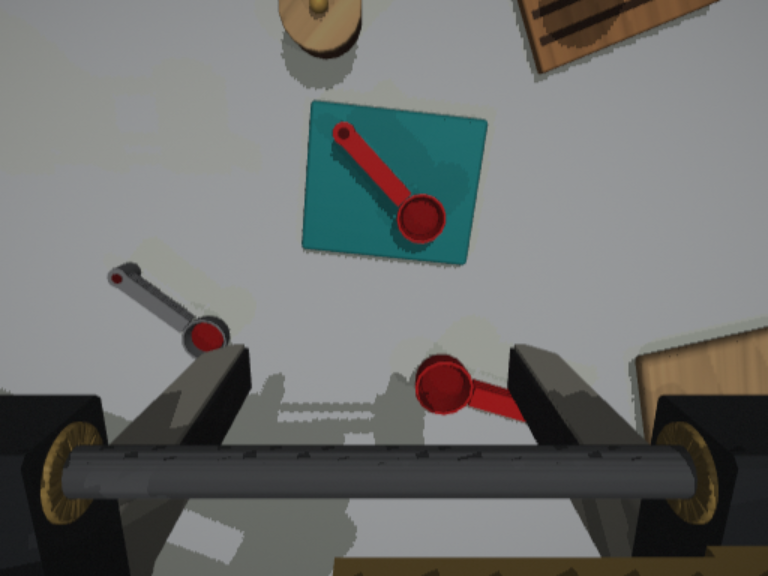

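The spoons' clip is at (229,89) and the bowl at (281,145) in camera pixels, on the teal mat (263,121). Next I'll refine the handle centreline.

Run:
```python
from h import *
from workcell import bot
c=load("w4.npz"); m=masks(c); P=cloud(c); X,Y,Z=np.moveaxis(P,-1,0)
near=np.hypot(X-.452,Y+.258)<.1
sp=m["red"]&near
Q=P[sp]*1000; ax=np.array([np.cos(np.radians(-58)),np.sin(np.radians(-58))]); n=np.array([-ax[1],ax[0]]); o=np.array([451,-259])
a=(Q[:,:2]-o)@ax; b=(Q[:,:2]-o)@n
for t in range(-56,60,8):
    k=(a>=t)&(a<t+8)&(Q[:,2]>20)&(Q[:,2]<45)
    if k.sum()>3: print(t+4,k.sum(),"b",b[k].min().round(1),b[k].max().round(1),"z",np.percentile(Q[k,2],[5,50,95]).round(1))
s=bot.get_state(); plan(s,(.448,-.255,.03),32)
```

```text
-52 46 b -2.2 11.3 z [33.9 35.3 36.5]
-44 118 b -3.1 12.0 z [33.8 35.4 36.7]
-36 106 b -2.7 10.6 z [32.4 35.1 36.5]
-28 100 b -2.5 9.9 z [34.  35.2 36.5]
-20 102 b -3.6 9.9 z [32.6 35.  36.5]
-12 97 b -3.3 9.2 z [33.8 35.  36.3]
-4 100 b -4.6 9.1 z [33.3 35.1 36.3]
4 98 b -4.2 8.4 z [33.9 35.1 36.6]
12 97 b -5.3 8.3 z [33.2 35.2 36.1]
20 83 b -12.0 13.5 z [25.5 34.5 35.9]
28 187 b -16.6 17.2 z [24.7 26.4 35.4]
36 224 b -17.4 17.2 z [23.9 26.3 35.1]
44 207 b -15.8 16.5 z [21.9 26.5 35.5]
52 83 b -10.7 10.5 z [22.4 33.6 36.2]
t 8.22 tcp [ 0.4346 -0.3088  0.2296] phi -14.1 q6 -0.47 q1 -0.71 | shift [-0.      0.1996  0.0554]  turns(rad): [np.float64(-7.087), np.float64(-3.945), np.float64(-0.804), np.float64(2.338), np.float64(5.479)]
```

{"api": "jog_arm", "payload": {
  "targets": "0.005 0 0.054 -0.18 0;0.005 0.03 0.054 -0.36 0;0.005 0.08 0.054 -0.54 0;0.005 0.12 0.054 -0.7 0;0.005 0.15 0.054 -0.752 0;0.005 0.16 0.054 -0.752 0;0.005 0.16 0.054 -0.752 0;0.005 0.16 0.054 -0.752 0"
}}

```text
clock: 9.22
tcp_pos: [0.4529, -0.2591, 0.0714]
tool_rot: [-1.536, -0.397, 0.394]
wrist_force: [-0.1, 0.3, 0.4]
grip_width: 0.0932
```

Run:
```python
from h import *
from workcell import bot
s=bot.get_state(); plan(s,(.4527,-.2579,.0155),29); c=wcam(bot,"w5")
```

```text
t 9.22 tcp [ 0.4529 -0.2591  0.0714] phi 28.9 q6 -1.12 q1 -0.62 | shift [0.0003 0.0559 0.0013]  turns(rad): [np.float64(-6.285), np.float64(-3.143), np.float64(-0.001), np.float64(3.14), np.float64(6.282)]
```

View pics/w5.png

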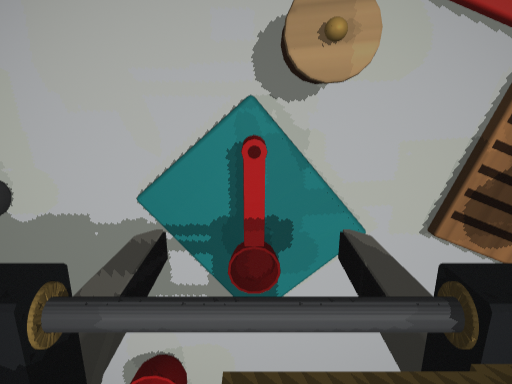

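The handles run vertically in the picture at column 255, centred between the fingers. I'll cross-check with rays.

Run:
```python
from h import *
c=load("w5.npz")
b=ray(c,[(255,268)],.036)[0];k=ray(c,[(255,151)],.036)[0]; print(b,k,np.hypot(*(b-k)[:2]))
d=(k-b)[:2]/np.hypot(*(b-k)[:2]); print("mid",b[:2]+d*36,k[:2]-d*44,np.degrees(np.arctan2(d[1],d[0])))
```

```text
[ 0.46918431 -0.2863173   0.036     ] [ 0.43118736 -0.21789532  0.036     ] 0.07826451600353326
mid [-17.00859527  31.18632513] [ 21.79291796 -38.68445828] 119.04483496483287
```

{"api": "jog_arm", "payload": {
  "targets": "0 0.03 0.003 0 0;0 0.05 0.003 0 0;0 0.0555 0.003 0 0;0 0.0555 0.003 0 0;0 0.0555 0.003 0 0.5;0 0.0555 0.003 0 1;0 0.0555 0.003 0 1;0 0.0555 0.003 0 1;0 0.0555 0.003 0 1",
  "squeeze": 12
}}

```text
clock: 10.4
tcp_pos: [0.4503, -0.2559, 0.0141]
tool_rot: [-1.534, -0.396, 0.396]
wrist_force: [-0.2, -0.6, 0.6]
grip_width: 0.0475
```

{"api": "jog_arm", "payload": {
  "targets": "0 0 0 0 1;0 0 0 0 1;0 0 0 0 1;0 0 0 0 1;0 0 0 0 1"
}}

```text
clock: 11.02
tcp_pos: [0.4503, -0.2559, 0.0141]
tool_rot: [-1.534, -0.396, 0.396]
wrist_force: [-0.1, 0.8, -0.3]
grip_width: 0.0141
```

{"api": "jog_arm", "payload": {
  "targets": "0 -0.02 0 0 1;0 -0.06 0 0 1;0 -0.1 0 0 1;0 -0.12 0 0 1;0 -0.12 0 0 1"
}}

```text
clock: 11.65
tcp_pos: [0.4515, -0.2567, 0.1361]
tool_rot: [-1.537, -0.398, 0.394]
wrist_force: [-0.6, -0.3, -0.7]
grip_width: 0.0138
```

Run:
```python
from h import *
from workcell import bot
s=bot.get_state(); plan(s,(.4848,-.0258,.134),98.9); c=wcam(bot,"w6"); print(s["wrist_force"],s["grip_width"])
```

```text
t 11.65 tcp [ 0.4515 -0.2567  0.1361] phi 28.9 q6 -1.12 q1 -0.62 | shift [0.1409 0.0016 0.186 ]  turns(rad): [np.float64(-7.504), np.float64(-4.363), np.float64(-1.221), np.float64(1.92), np.float64(5.062)]
[-0.64029707 -0.31293255 -0.68367932] 0.01380089699905815
```

View pics/w6.png

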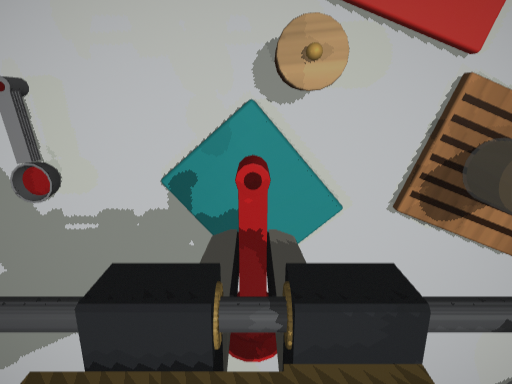

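The spoons are held, with the clip at (253,180).

Run:
```python
from h import *
c=load("w6.npz")
k=ray(c,[(253,180)],.158)[0]; ax=np.array([np.cos(np.radians(118.9)),np.sin(np.radians(118.9))]); print("mid-tcp",(k[:2]-[.4515,-.2567])@ax-.044)
```

```text
mid-tcp -0.0015339220837870052
```

{"api": "jog_arm", "payload": {
  "targets": "0.02 0 0.027 -0.18 1;0.04 0 0.054 -0.36 1;0.06 0 0.08 -0.54 1;0.08 0 0.107 -0.72 1;0.1 0 0.134 -0.9 1;0.12 0 0.16 -1.08 1;0.14 0 0.186 -1.22 1;0.14 0.03 0.186 -1.22 1;0.14 0.07 0.186 -1.22 1;0.14 0.09 0.186 -1.22 1"
}}

```text
clock: 12.95
tcp_pos: [0.4797, -0.0247, 0.0398]
tool_rot: [-1.127, -1.318, 1.324]
wrist_force: [0.1, 0.1, -0.2]
grip_width: 0.0134
```

{"api": "jog_arm", "payload": {
  "targets": "0 0.01 0 0 1;0 0.017 0 0 1;0 0.017 0 0 1"
}}

```text
clock: 13.32
tcp_pos: [0.4827, -0.0254, 0.027]
tool_rot: [-1.132, -1.322, 1.322]
wrist_force: [-0.5, 0.5, 0.2]
grip_width: 0.0142
```

Run:
```python
from h import *
from workcell import bot
s=bot.get_state(); plan(s,(.4838,-.026,.0141),98.9); c=wcam(bot,"w7"); print(s["wrist_force"],s["grip_width"])
rect(c,masks(c)["red"],.012,"red all")
```

```text
t 13.32 tcp [ 0.4827 -0.0254  0.027 ] phi 98.8 q6 -1.88 q1 -0.16 | shift [-0.0008  0.0129 -0.001 ]  turns(rad): [np.float64(-6.284), np.float64(-3.143), np.float64(-0.001), np.float64(3.14), np.float64(6.282)]
[-0.53670859  0.48567745  0.19868703] 0.014249998979353994
red all [471.2 -28.5] [103.2 107.7] 8.8
```

View pics/w7.png

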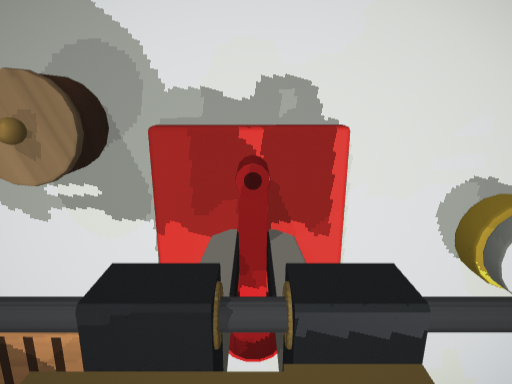

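The spoons are centred over the red mat and aligned with it (clip at 253,180; mat edges at 150 and 349). I'll lower them gently.

{"api": "jog_arm", "payload": {
  "targets": "-0.0005 0.006 -0.001 0 1;-0.0005 0.01 -0.001 0 1;-0.0005 0.0115 -0.001 0 1;-0.0005 0.0125 -0.001 0 1;-0.0005 0.0125 -0.001 0 1;-0.0005 0.0125 -0.001 0 1"
}}

```text
clock: 14.12
tcp_pos: [0.484, -0.0257, 0.0147]
tool_rot: [-1.132, -1.322, 1.322]
wrist_force: [-0.3, 0.1, -2.0]
grip_width: 0.0139
```

{"api": "jog_arm", "payload": {
  "targets": "0 0.0005 0 0 1;0 0.0008 0 0 1;0 0.0008 0 0 1"
}}

```text
clock: 14.5
tcp_pos: [0.484, -0.0257, 0.0141]
tool_rot: [-1.132, -1.322, 1.322]
wrist_force: [-2.5, 0.2, 2.0]
grip_width: 0.0138
```

{"api": "jog_arm", "payload": {
  "targets": "0 0 0 0 0.75;0 0 0 0 0.5;0 0 0 0 0.5;0 0 0 0 0.5;0 -0.02 0 0 0.4;0 -0.06 0 0 0;0 -0.12 0 0 0;0 -0.18 0 0 0;0 -0.2 0 0 0;0 -0.2 0 0 0"
}}

```text
clock: 15.75
tcp_pos: [0.4852, -0.0259, 0.216]
tool_rot: [-1.136, -1.325, 1.321]
wrist_force: [-0.8, 0.4, 0.3]
grip_width: 0.0927
```

Run:
```python
from h import *
from workcell import bot
s=bot.get_state(); plan(s,(.47,.2,.25),-10); c=wcam(bot,"w8")
c=bot.camera("top"); np.savez("top1.npz",**c); cv2.imwrite("pics/top1.png",cv2.resize(c["img"][110:280,80:400],None,fx=2.5,fy=2.5))
```

```text
t 15.75 tcp [ 0.4852 -0.0259  0.216 ] phi 98.8 q6 -1.88 q1 -0.16 | shift [ 0.2255 -0.0343 -0.0198]  turns(rad): [np.float64(-4.384), np.float64(-1.242), np.float64(1.9), np.float64(5.041), np.float64(8.183)]
```

View pics/w8.png

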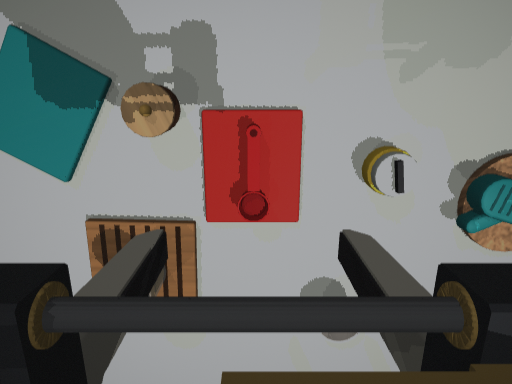

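View pics/top1.png

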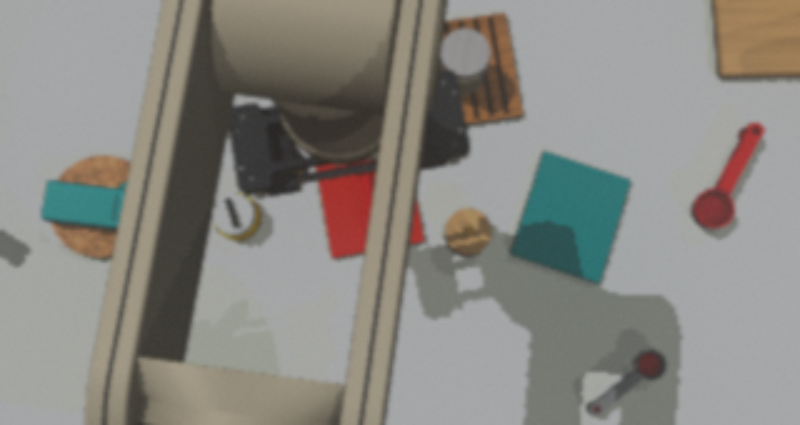

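Run:
```python
from h import *
c=load("w8.npz"); m=masks(c); rect(c,m["red"],.012,"mat")
b=ray(c,[(253,206),(254,132)],.036); d=b[1]-b[0]; L=np.hypot(*d[:2]); d/=L; print(b,L,"mid",(b[0]+d*.036)[:2],(b[1]-d*.044)[:2],np.degrees(np.arctan2(d[1],d[0])))
t=load("top1.npz"); P=cloud(t);X,Y,Z=np.moveaxis(P,-1,0); ml=(abs(Z-.09)<.005)&(np.hypot(X-.632,Y+.138)<.05); w=ray(t,cont(ml),.09)[:,:2]*1000; print(cv2.fitEllipse(w.astype(np.float32)))
```

```text
mat [484.  -26.5] [126.8 108.7] 8.9
[[ 0.52033416 -0.01941542  0.036     ]
 [ 0.44170693 -0.03065405  0.036     ]] 0.07942636490684972 mid [ 0.48469637 -0.02450933] [ 0.48526423 -0.02442816] -171.86549606892132
((629.505126953125, -137.94882202148438), (52.79277420043945, 53.42521286010742), 100.86006164550781)
```

{"api": "jog_arm", "payload": {
  "targets": "0.02 -0.034 0 0.18 0;0.05 -0.034 0 0.36 0;0.08 -0.034 0 0.54 0;0.1 -0.034 0 0.72 0;0.13 -0.034 0 0.9 0;0.15 -0.034 -0.01 1.08 0;0.18 -0.034 -0.02 1.26 0;0.2 -0.034 -0.02 1.44 0;0.21 -0.034 -0.02 1.62 0;0.225 -0.034 -0.02 1.8 0"
}}

```text
clock: 17.1
tcp_pos: [0.4679, 0.1997, 0.245]
tool_rot: [-1.571, 0.067, -0.06]
wrist_force: [-0.3, 0.6, 0.1]
grip_width: 0.093
```

{"api": "jog_arm", "payload": {
  "targets": "0 0 0 0.1 0;0 0 0 0.1 0;0 0 0 0.1 0"
}}

```text
clock: 17.48
tcp_pos: [0.4686, 0.1994, 0.2465]
tool_rot: [-1.567, 0.137, -0.134]
wrist_force: [-0.5, 0.4, -0.2]
grip_width: 0.0926
```

Run:
```python
from h import *
from workcell import bot
s=bot.get_state(); plan(s,(.478,.281,.1)); c=wcam(bot,"w9")
```

```text
t 17.48 tcp [0.4686 0.1994 0.2465] phi -9.9 q6 0.47 q1 0.3 | shift [-0.0045  0.1464  0.0822]
```

View pics/w9.png

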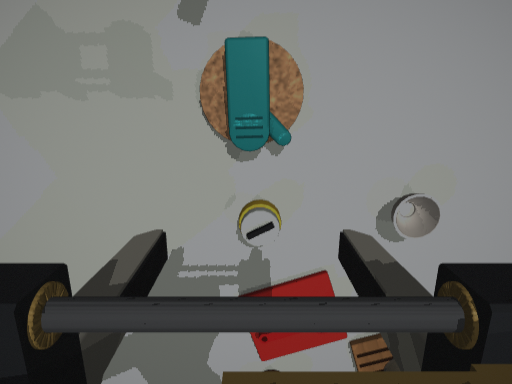

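The pot grip is at (248,92) with the cuff at row 37, the finger end at row 150 and the thumb at (288,137). The cork circle is centred near (252,91), and the timer is clear at (260,220).

Run:
```python
from h import *
from workcell import bot
c=load("w9.npz"); m=masks(c); P=cloud(c); X,Y,Z=np.moveaxis(P,-1,0)
near=np.hypot(X-.478,Y-.281)<.1
# cork: outline
ck=(m["wood"]&near); k=np.vstack([a[:,0] for a in cv2.findContours(ck.astype(np.uint8),cv2.RETR_EXTERNAL,cv2.CHAIN_APPROX_NONE)[0] if len(a)>20])
w=ray(c,k,.012)[:,:2].astype(np.float32)*1000; h=cv2.convexHull(w); print("cork",cv2.minEnclosingCircle(h), cv2.fitEllipse(h))
g=m["teal"]&near; Q=P[g&(abs(Z-.04)<.004)]*1000; print(len(Q), np.percentile(P[g][:,2],[5,50,95]))
for y in range(210,350,10):
    q=Q[(Q[:,1]>=y)&(Q[:,1]<y+10)]
    if len(q)>3: print(y+5,q[:,0].min().round(1),q[:,0].max().round(1),len(q))
print(Q[:,1].min(),Q[:,1].max())
```

```text
cork ((563.5006713867188, 105.56438446044922), 253.94876098632812) ((541.9479370117188, 83.90808868408203), (405.1225891113281, 507.6020202636719), 27.873743057250977)
4553 [0.03321089 0.03904453 0.04050337]
225 453.6 509.1 198
235 448.5 492.6 345
245 448.3 494.3 377
255 449.9 495.6 387
265 451.0 496.4 396
275 452.7 498.0 401
285 453.3 499.6 415
295 455.3 501.2 425
305 456.5 502.8 440
315 458.2 504.4 445
325 459.2 505.9 455
335 461.1 505.2 269
220.04144498745416 338.555965586431
```

{"api": "jog_arm", "payload": {
  "targets": "-0.004 0 0.04 -0.033 0;-0.007 0.04 0.088 -0.033 0;-0.007 0.1 0.088 -0.033 0;-0.007 0.15 0.088 -0.033 0;-0.007 0.16 0.088 -0.033 0;-0.007 0.16 0.088 -0.033 0;-0.007 0.16 0.088 -0.033 0"
}}

```text
clock: 18.4
tcp_pos: [0.4795, 0.2883, 0.0909]
tool_rot: [-1.566, 0.108, -0.115]
wrist_force: [-0.4, -0.9, 0.4]
grip_width: 0.0928
```

Run:
```python
from h import *
from workcell import bot
s=bot.get_state(); plan(s,(.4772,.2868,.0155),-8); c=wcam(bot,"w10")
```

```text
t 18.4 tcp [0.4795 0.2883 0.0909] phi -8.1 q6 0.59 q1 0.45 | shift [-0.0024  0.0754 -0.002 ]  turns(rad): [np.float64(-6.286), np.float64(-3.144), np.float64(-0.002), np.float64(3.139), np.float64(6.281)]
```

View pics/w10.png

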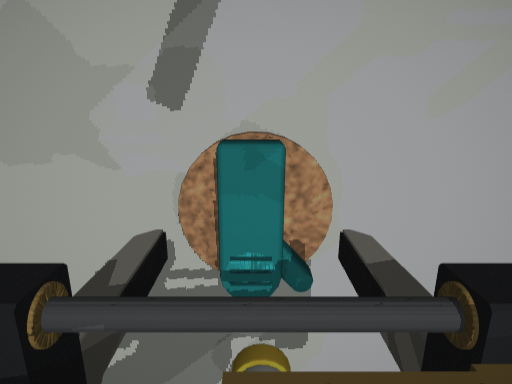

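The palm is vertical in the picture and centred (columns 217 to 285), with a finger on each side. I'll go down.

{"api": "jog_arm", "payload": {
  "targets": "-0.001 0.03 -0.001 0 0;-0.001 0.055 -0.001 0 0;-0.001 0.07 -0.001 0 0;-0.001 0.075 -0.001 0 0;-0.001 0.075 -0.001 0 0;-0.001 0.075 -0.001 0 0.4;-0.001 0.075 -0.001 0 0.8;-0.001 0.075 -0.001 0 0.8;-0.001 0.075 -0.001 0 0.8;-0.001 0.075 -0.001 0 0.8",
  "squeeze": 20
}}

```text
clock: 19.7
tcp_pos: [0.4764, 0.2867, 0.0128]
tool_rot: [-1.568, 0.111, -0.112]
wrist_force: [0.1, -0.4, -0.3]
grip_width: 0.0473
```

{"api": "jog_arm", "payload": {
  "targets": "0 0 0 0 0.8;0 0 0 0 0.8"
}}

```text
clock: 19.95
tcp_pos: [0.4765, 0.2867, 0.0129]
tool_rot: [-1.568, 0.111, -0.112]
wrist_force: [0.8, 0.3, 0.1]
grip_width: 0.0459
```

{"api": "jog_arm", "payload": {
  "targets": "0 -0.02 0 0 0.8;0 -0.06 0 0 0.8;0 -0.11 0 0 0.8;0 -0.13 0 0 0.8;0 -0.13 0 0 0.8;0 -0.13 0 0 0.8"
}}

```text
clock: 20.7
tcp_pos: [0.4752, 0.2861, 0.1407]
tool_rot: [-1.569, 0.114, -0.109]
wrist_force: [-0.4, 0.1, -2.6]
grip_width: 0.0458
```

Run:
```python
from h import *
from workcell import bot
s=bot.get_state(); plan(s,(.449,-.2595,.1429),69.9); c=wcam(bot,"w11"); print(s["wrist_force"],s["grip_width"])
m=masks(c); 
zt=s["tcp_pos"][2]-.0129+.04
k=cont(m["teal"]); w=ray(c,k,zt); M=R.from_rotvec(s["tool_rot"]).as_matrix(); l=(w-s["tcp_pos"])@M*1000
print("cuff z max",l[:,2].max(), "x range near cuff",[l[(l[:,2]>20)&(l[:,2]<50),0].min(),l[(l[:,2]>20)&(l[:,2]<50),0].max()])
lo=l[(l[:,0]<0)&(l[:,2]>15)&(l[:,2]<50)];print(np.polyfit(lo[:,2],lo[:,0],1))
P=cloud(c);X,Y,Z=np.moveaxis(P,-1,0)
ck=m["wood"]&(Z<.03)&(np.hypot(X-.478,Y-.281)<.1)
w=np.vstack([a[:,0] for a in cv2.findContours(ck.astype(np.uint8),cv2.RETR_EXTERNAL,cv2.CHAIN_APPROX_NONE)[0] if len(a)>20]); w=ray(c,w,.012)[:,:2].astype(np.float32)*1000; print("cork",cv2.minEnclosingCircle(w))
```

```text
t 20.7 tcp [0.4752 0.2861 0.1407] phi -8.1 q6 0.59 q1 0.45 | shift [ 0.0513 -0.0014 -0.5439]  turns(rad): [np.float64(-7.645), np.float64(-4.504), np.float64(-1.362), np.float64(1.78), np.float64(4.921)]
[-0.37540651  0.06207786 -2.57846766] 0.04584157403638103
cuff z max 54.086537716281846 x range near cuff [np.float64(-23.43230486385451), np.float64(20.806009678811023)]
[ 4.53078374e-03 -2.33292170e+01]
cork ((479.86114501953125, 282.5546875), 59.32540512084961)
```

View pics/w11.png

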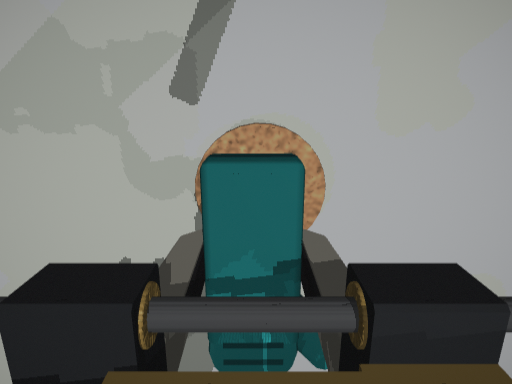

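{"api": "jog_arm", "payload": {
  "targets": "0.005 0 -0.054 -0.1 0.8;0.01 0 -0.108 -0.2 0.8;0.015 0 -0.163 -0.34 0.8;0.02 0 -0.217 -0.5 0.8;0.025 0 -0.272 -0.66 0.8;0.03 0 -0.326 -0.82 0.8;0.036 0 -0.38 -0.98 0.8;0.041 0 -0.435 -1.14 0.8;0.046 0 -0.49 -1.28 0.8;0.051 0 -0.544 -1.362 0.8"
}}

```text
clock: 22.0
tcp_pos: [0.4484, -0.2602, 0.1407]
tool_rot: [-1.351, -0.948, 0.95]
wrist_force: [0.1, 0.0, -1.6]
grip_width: 0.0459
```

{"api": "jog_arm", "payload": {
  "targets": "0 0 0 0 0.8;0 0 0 0 0.8;0 0 0 0 0.8"
}}

```text
clock: 22.38
tcp_pos: [0.4497, -0.2575, 0.1419]
tool_rot: [-1.353, -0.947, 0.948]
wrist_force: [0.3, 1.2, -1.4]
grip_width: 0.0461
```

Run:
```python
from h import *
from workcell import bot
s=bot.get_state(); plan(s,(.449,-.2595,.0129),69.9); c=wcam(bot,"w12"); print(s["wrist_force"],s["grip_width"])
```

```text
t 22.38 tcp [ 0.4497 -0.2575  0.1419] phi 70.0 q6 -1.84 q1 -0.62 | shift [-0.0022  0.129  -0.0003]  turns(rad): [np.float64(-6.282), np.float64(-3.141), np.float64(0.001), np.float64(3.143), np.float64(6.284)]
[ 0.2820579   1.2005378  -1.35666653] 0.04610950323003256
```

View pics/w12.png

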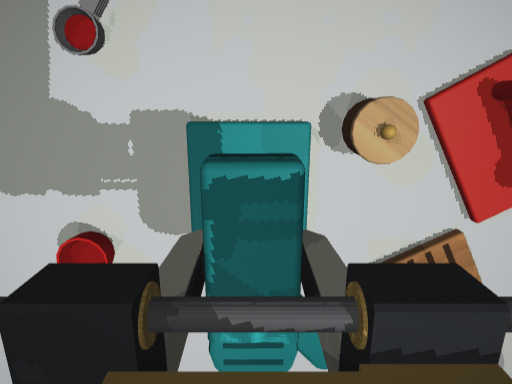

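The grip is aligned over the teal mat (mat columns 188 to 310), with the salt pot (385,130) and the larger red spoons (85,250) clear. I'll lower it.

{"api": "jog_arm", "payload": {
  "targets": "-0.002 0.04 0 0 0.8;-0.002 0.08 0 0 0.8;-0.002 0.11 0 0 0.8;-0.002 0.122 0 0 0.8;-0.002 0.124 0 0 0.8;-0.002 0.124 0 0 0.8;-0.002 0.124 0 0 0.8"
}}

```text
clock: 23.3
tcp_pos: [0.4503, -0.2616, 0.0204]
tool_rot: [-1.357, -0.948, 0.947]
wrist_force: [0.5, 0.1, -2.0]
grip_width: 0.0459
```

Run:
```python
from h import *
from workcell import bot
s=bot.get_state(); plan(s,(.449,-.2595,.0129),69.9); print(s["wrist_force"])
```

```text
t 23.3 tcp [ 0.4503 -0.2616  0.0204] phi 69.9 q6 -1.84 q1 -0.62 | shift [0.0015 0.0074 0.0019]  turns(rad): [np.float64(-6.283), np.float64(-3.142), np.float64(0.0), np.float64(3.142), np.float64(6.283)]
[ 0.51374749  0.12403286 -1.98916891]
```

{"api": "jog_arm", "payload": {
  "targets": "0.001 0.003 0.001 0 0.8;0.001 0.005 0.001 0 0.8;0.001 0.006 0.001 0 0.8;0.001 0.006 0.001 0 0.8"
}}

```text
clock: 23.8
tcp_pos: [0.4486, -0.2596, 0.0128]
tool_rot: [-1.355, -0.947, 0.947]
wrist_force: [-0.3, 0.4, -0.6]
grip_width: 0.0456
```

{"api": "jog_arm", "payload": {
  "targets": "0 0.0005 0 0 0.8;0 0.0005 0 0 0.8"
}}

```text
clock: 24.05
tcp_pos: [0.4486, -0.2596, 0.0128]
tool_rot: [-1.355, -0.947, 0.947]
wrist_force: [-3.7, 1.2, 5.7]
grip_width: 0.0453
```

Contact. I'll release and rise.

{"api": "jog_arm", "payload": {
  "targets": "0 0 0 0 0.35;0 0 0 0 0.2;0 0 0 0 0.2;0 -0.01 0 0 0.2;0 -0.05 0 0 0;0 -0.11 0 0 0;0 -0.17 0 0 0;0 -0.22 0 0 0;0 -0.22 0 0 0;0 -0.22 0 0 0"
}}

```text
clock: 25.3
tcp_pos: [0.4485, -0.2595, 0.2323]
tool_rot: [-1.355, -0.947, 0.947]
wrist_force: [0.5, 0.3, -1.2]
grip_width: 0.0931
```

Run:
```python
from h import *
from workcell import bot
s=bot.get_state(); plan(s,(.6305,-.1385,.2),-14); c=wcam(bot,"w13")
m=masks(c); P=cloud(c); X,Y,Z=np.moveaxis(P,-1,0); near=np.hypot(X-.4545,Y+.2615)<.11
rect(c,m["teal"]&near,.012,"mat")
rect(c,m["teal"]&near&(Z<.022),.012,"mat low")
Q=P[m["teal"]&near&(abs(Z-.04)<.004)]*1000; th=np.radians(-20.1); ax=np.array([np.cos(th),np.sin(th)]);n=np.array([-ax[1],ax[0]])
a=(Q[:,:2]-[454.5,-261.5])@ax;b=(Q[:,:2]-[454.5,-261.5])@n; print("a",a.min(),a.max())
for t in range(-50,10,10):
    k=(a>=t)&(a<t+10); print(t+5,b[k].min().round(1),b[k].max().round(1))
```

```text
t 25.3 tcp [ 0.4485 -0.2595  0.2323] phi 69.9 q6 -1.84 q1 -0.62 | shift [ 0.1762  0.0323 -0.1293]  turns(rad): [np.float64(-4.819), np.float64(-1.677), np.float64(1.464), np.float64(4.606), np.float64(7.747)]
mat [ 456.9 -263.9] [108.6 133.9] 69.9
mat low [ 453.8 -262.7] [108.6 127.3] 69.9
a -57.946134318868666 59.47576560891466
-45 -23.0 22.0
-35 -22.2 22.2
-25 -22.4 22.3
-15 -22.6 22.4
-5 -22.7 22.6
5 -22.9 21.6
```

View pics/w13.png

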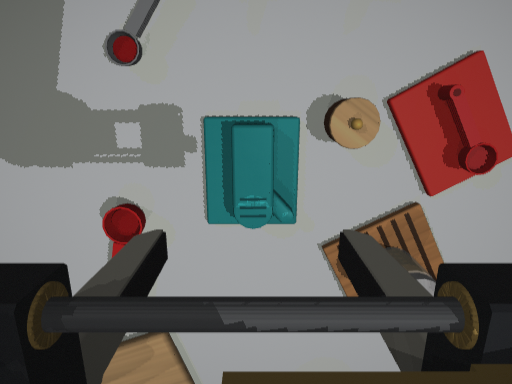

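Run:
```python
from h import *
c=load("w9.npz"); m=masks(c); P=cloud(c); X,Y,Z=np.moveaxis(P,-1,0); near=np.hypot(X-.478,Y-.281)<.11
Q=P[m["teal"]&near&(Z>.015)&(Z<.045)]*1000
ax=np.array([-.139,-.990]);n=np.array([.99,-.139]); o=np.array([476.4,280.9])
a=(Q[:,:2]-o)@ax;b=(Q[:,:2]-o)@n
print(a.min(),a.max(), "p",np.percentile(a[abs(b)<15],[.1,99.9]))
for t in range(-60,70,4):
    k=(a>=t)&(a<t+4)
    if k.sum(): print(t+2,b[k].min().round(1),b[k].max().round(1))
```

```text
-55.77888696964672 60.96023126546855 p [-55.62600332  60.56555745]
-54 -21.8 21.5
-50 -22.0 22.6
-46 -22.3 22.5
-42 -22.4 22.4
-38 -22.7 22.3
-34 -21.8 22.3
-30 -22.1 22.2
-26 -22.3 22.1
-22 -22.6 22.0
-18 -22.8 21.9
-14 -22.8 21.8
-10 -22.1 21.7
-6 -22.4 21.6
-2 -22.6 21.6
2 -22.8 21.5
6 -23.0 21.4
10 -22.0 21.3
14 -22.2 21.2
18 -22.5 22.3
22 -22.9 26.8
26 -23.0 30.0
30 -23.3 33.3
34 -22.3 37.8
38 -22.5 41.2
42 -22.6 44.4
46 -21.7 45.5
50 -20.8 45.7
54 -17.5 44.4
58 -13.3 41.0
62 -5.6 7.9
```

The pot grip lies centred on the teal mat at (252,172), to within about 3 mm along its length and 0.5 mm across. The jar is next.

{"api": "jog_arm", "payload": {
  "targets": "0.02 0 -0.01 0.18 0;0.04 0 -0.03 0.36 0;0.06 0 -0.05 0.54 0;0.08 0 -0.07 0.72 0;0.1 0 -0.08 0.9 0;0.12 0 -0.09 1.08 0;0.14 0 -0.1 1.26 0;0.16 0 -0.12 1.44 0;0.176 0.03 -0.129 1.464 0;0.176 0.08 -0.129 1.464 0"
}}

```text
clock: 26.6
tcp_pos: [0.6314, -0.1377, 0.1513]
tool_rot: [-1.562, 0.19, -0.192]
wrist_force: [-0.5, -0.2, 0.1]
grip_width: 0.0927
```

{"api": "jog_arm", "payload": {
  "targets": "0 0.01 0 0 0;0 0.02 0 0 0;0 0.02 0 0 0"
}}

```text
clock: 26.98
tcp_pos: [0.6304, -0.139, 0.133]
tool_rot: [-1.562, 0.191, -0.192]
wrist_force: [-0.2, -0.5, 1.3]
grip_width: 0.0934
```

Run:
```python
from h import *
from workcell import bot
s=bot.get_state(); c=wcam(bot,"w14")
P=cloud(c);X,Y,Z=np.moveaxis(P,-1,0); ml=(abs(Z-.09)<.005)&(np.hypot(X-.63,Y+.138)<.05); w=ray(c,cont(ml),.09)[:,:2]*1000; e=cv2.fitEllipse(w.astype(np.float32)); print(e)
plan(s,(e[0][0]/1000,e[0][1]/1000,.0302))
```

```text
((630.3842163085938, -138.30409240722656), (54.12189483642578, 54.80980682373047), 170.57254028320312)
t 26.98 tcp [ 0.6304 -0.139   0.133 ] phi -14.0 q6 -0.05 q1 -0.3 | shift [-0.0003  0.1028  0.0007]
```

View pics/w14.png

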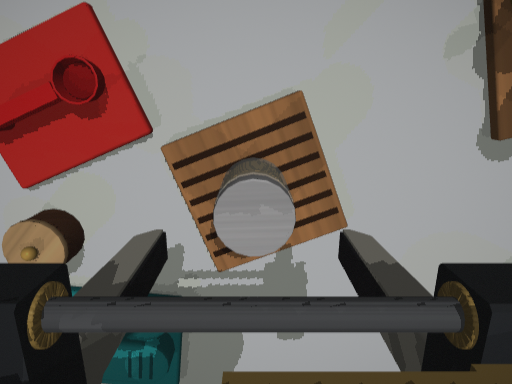

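The jar stands on the trivet at (254,216), centred under the fingers.

{"api": "jog_arm", "payload": {
  "targets": "0 0.03 0 0 0;0 0.06 0 0 0;0 0.085 0 0 0;0 0.1015 0 0 0;0 0.1015 0 0 0;0 0.1015 0 0 0.3;0 0.1015 0 0 0.6;0 0.1015 0 0 0.6;0 0.1015 0 0 0.6;0 0.1015 0 0 0.6",
  "squeeze": 20
}}

```text
clock: 28.28
tcp_pos: [0.6307, -0.1388, 0.0314]
tool_rot: [-1.562, 0.191, -0.192]
wrist_force: [1.5, 0.9, 2.7]
grip_width: 0.0573
```

{"api": "jog_arm", "payload": {
  "targets": "0 -0.02 0 0 0.6;0 -0.06 0 0 0.6;0 -0.12 0 0 0.6;0 -0.15 0 0 0.6;0 -0.15 0 0 0.6"
}}

```text
clock: 28.9
tcp_pos: [0.6322, -0.1392, 0.1854]
tool_rot: [-1.563, 0.186, -0.197]
wrist_force: [0.4, 0.5, -3.2]
grip_width: 0.0576
```

Run:
```python
from h import *
from workcell import bot
s=bot.get_state(); plan(s,(.4796,.2823,.18)); print(s["wrist_force"],s["grip_width"])
```

```text
t 28.9 tcp [ 0.6322 -0.1392  0.1854] phi -14.0 q6 -0.05 q1 -0.3 | shift [-0.25    0.0036  0.3722] 
[ 0.43937627  0.45514358 -3.22479475] 0.057618562792617914
```

{"api": "jog_arm", "payload": {
  "targets": "-0.031 0 0.046 0 0.6;-0.062 0 0.093 0 0.6;-0.093 0 0.14 0 0.6;-0.125 0 0.186 0 0.6;-0.156 0 0.232 0 0.6;-0.188 0 0.28 0 0.6;-0.219 0 0.326 0 0.6;-0.25 0 0.372 0 0.6;-0.25 0 0.372 0 0.6;-0.25 0 0.372 0 0.6"
}}

```text
clock: 30.15
tcp_pos: [0.4765, 0.2821, 0.1789]
tool_rot: [-1.565, 0.193, -0.189]
wrist_force: [-0.3, 0.3, -2.6]
grip_width: 0.0579
```

Run:
```python
from h import *
from workcell import bot
s=bot.get_state(); c=wcam(bot,"w15"); 
m=masks(c);P=cloud(c);X,Y,Z=np.moveaxis(P,-1,0); ck=m["wood"]&(Z<.03)&(np.hypot(X-.478,Y-.281)<.1)
w=ray(c,cont(ck),.012)[:,:2].astype(np.float32)*1000; print("cork",cv2.minEnclosingCircle(w)); plan(s,(.4796,.2823,.0314))
t=bot.camera("top"); P=cloud(t);X,Y,Z=np.moveaxis(P,-1,0); cv2.imwrite("pics/top2.png",cv2.resize(t["img"],None,fx=1.5,fy=1.5))
```

```text
cork ((479.83367919921875, 282.1789245605469), 59.420928955078125)
t 30.15 tcp [0.4765 0.2821 0.1789] phi -13.9 q6 0.69 q1 0.44 | shift [0.0033 0.1475 0.0013]
```

View pics/w15.png

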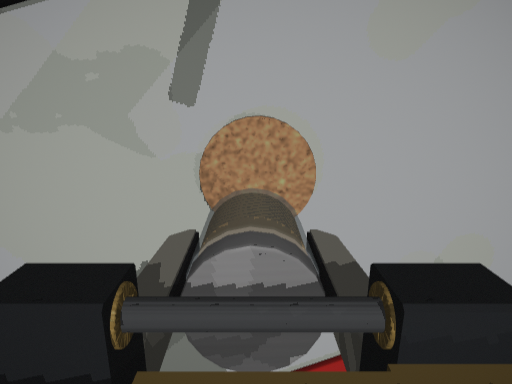

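The cork coaster at (258,170) is clear and its centre agrees with the earlier estimates: (0.4798, 0.2822). I'll lower the jar.

{"api": "jog_arm", "payload": {
  "targets": "0.003 0.04 0.001 0 0.6;0.003 0.09 0.001 0 0.6;0.003 0.125 0.001 0 0.6;0.003 0.138 0.001 0 0.6;0.003 0.141 0.001 0 0.6;0.003 0.141 0.001 0 0.6;0.003 0.141 0.001 0 0.6"
}}

```text
clock: 31.12
tcp_pos: [0.482, 0.2835, 0.0417]
tool_rot: [-1.561, 0.19, -0.194]
wrist_force: [0.2, -0.3, -2.4]
grip_width: 0.0577
```

Run:
```python
from h import *
from workcell import bot
s=bot.get_state(); plan(s,(.4798,.2822,.031)); print(s["wrist_force"])
```

```text
t 31.12 tcp [0.482  0.2835 0.0417] phi -14.0 q6 0.68 q1 0.44 | shift [-0.0018  0.0107 -0.0018] 
[ 0.17121837 -0.27561997 -2.3805184 ]
```

{"api": "jog_arm", "payload": {
  "targets": "-0.0015 0.004 -0.0015 0 0.6;-0.0015 0.007 -0.0015 0 0.6;-0.0015 0.008 -0.0015 0 0.6;-0.0015 0.008 -0.0015 0 0.6;-0.0015 0.008 -0.0015 0 0.6"
}}

```text
clock: 31.75
tcp_pos: [0.4789, 0.2819, 0.0319]
tool_rot: [-1.562, 0.192, -0.192]
wrist_force: [0.0, -0.1, -2.9]
grip_width: 0.0578
```

{"api": "jog_arm", "payload": {
  "targets": "0 0.0005 0 0 0.6;0 0.001 0 0 0.6;0 0.001 0 0 0.6"
}}

```text
clock: 32.12
tcp_pos: [0.479, 0.2819, 0.0313]
tool_rot: [-1.562, 0.191, -0.192]
wrist_force: [-2.5, -1.2, 2.8]
grip_width: 0.0577
```

Contact (2.8 N upward). I'll release and rise.

{"api": "jog_arm", "payload": {
  "targets": "0 0 0 0 0.35;0 0 0 0 0.1;0 0 0 0 0;0 0 0 0 0;0 -0.05 0 0 0;0 -0.11 0 0 0;0 -0.17 0 0 0;0 -0.2 0 0 0;0 -0.2 -0.05 0 0;0 -0.2 -0.1 0 0"
}}

```text
clock: 33.38
tcp_pos: [0.4546, 0.1841, 0.2314]
tool_rot: [-1.562, 0.189, -0.191]
wrist_force: [-0.3, -0.2, -0.0]
grip_width: 0.093
```

{"api": "jog_arm", "payload": {
  "targets": "0 -0.03 0 0 0;0 -0.06 0 0 0;0 -0.06 0 0 0;0 -0.06 0 0 0"
}}

```text
clock: 33.88
tcp_pos: [0.4545, 0.1848, 0.2901]
tool_rot: [-1.563, 0.192, -0.191]
wrist_force: [0.7, -0.1, -1.2]
grip_width: 0.0931
```

Run:
```python
from h import *
from workcell import bot
c=wcam(bot,"w16"); m=masks(c);P=cloud(c);X,Y,Z=np.moveaxis(P,-1,0)
ml=(abs(Z-.09)<.005)&(np.hypot(X-.48,Y-.282)<.05); print("lid",cv2.fitEllipse((ray(c,cont(ml),.09)[:,:2]*1000).astype(np.float32)))
t=bot.camera("top"); np.savez("top3.npz",**t); cv2.imwrite("pics/top3.png",cv2.resize(t["img"],None,fx=1.5,fy=1.5))
s2=bot.camera("scene"); cv2.imwrite("pics/scene3.png",cv2.resize(s2["img"],None,fx=1.5,fy=1.5))
a,b=load("top0.npz"),load("scene0.npz")
for lab,c0,c1 in(("top",a,t),("scene",b,s2)):
  for n,(x,y) in dict(ram=(.653,.11),timer=(.463,.12),salt=(.437,-.141)).items():
    o=[]
    for c_ in(c0,c1):
        Q=cloud(c_); k=(Q[...,2]>.015)&(Q[...,2]<.06)&(np.hypot(Q[...,0]-x,Q[...,1]-y)<.05); o.append(Q[k][:,:2].mean(0)*1000 if k.sum() else np.nan)
    print(lab,n,np.round(o,1).tolist())
```

```text
lid ((477.75152587890625, 281.4078674316406), (54.01831817626953, 54.29262924194336), 165.67591857910156)
top ram [[656.8, 111.5], [656.5, 111.5]]
top timer [[460.8, 123.8], [460.8, 123.7]]
top salt [[436.4, -137.9], [436.3, -138.0]]
scene ram [[649.7, 110.1], [649.6, 110.1]]
scene timer [[466.1, 115.8], [465.8, 115.8]]
scene salt [[439.5, -145.8], [439.7, -145.9]]
```

View pics/top3.png

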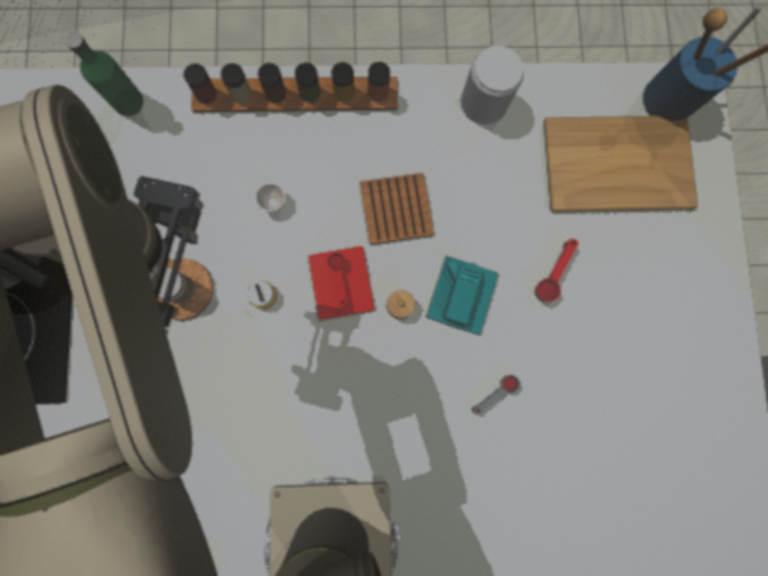

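View pics/scene3.png

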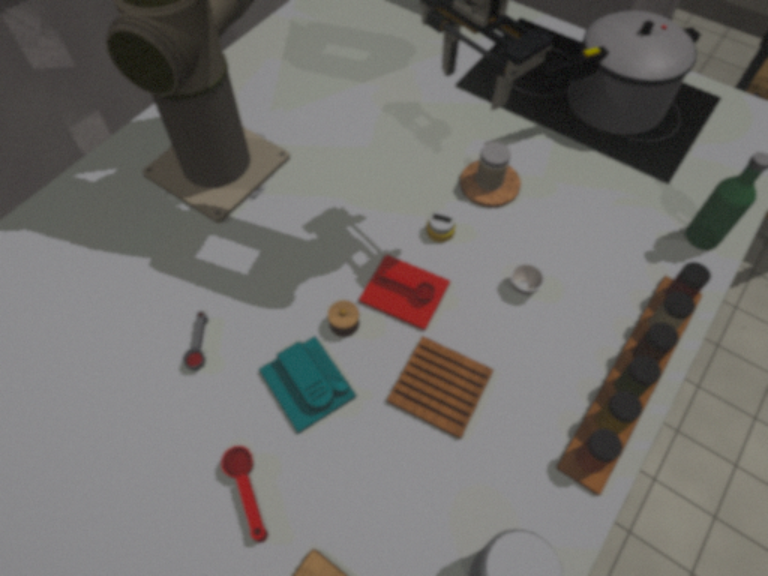

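All three stand on their own rests and the trivet is empty. The bystanders have not moved (0.3 mm at most in both views). I'll hand the job in.

```bash
python3 -c "
from workcell import bot
print(bot.close_job())"
```

```text
the job is handed in; nothing more can be done
None
```

The jar, the spoons and the pot grip are each back on their own rest, and the job is handed in at about 34 s on the robot's clock. I stood the jar on the trivet first, then moved the spoons to the red mat and the pot grip to the teal mat. Last, I moved the jar from the trivet to the cork coaster. Each was lowered until light contact (at most about 6 N at the wrist) before I let go.

**Last checks:**

| Thing | Distance from the middle of its rest |
|---|---|
| Jar | about 2 mm |
| Spoons | about 2 mm, lying along the mat |
| Pot grip | about 3 mm along its length, 0.5 mm or less across, lying along the mat |

- **Bystanders:** the ramekin, timer and salt pot had moved 0.3 mm at most in both the top and scene views. The gripper was clear of everything.
- **Disagreements:** the scene camera differed from the top and wrist cameras by 3 to 8 mm, so I used the latter two for positions. The pot grip's lengthwise error is uncertain by about 2 mm, because exactly where its cuff ends relative to its middle was not clear.

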